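# Hang a casting behind the lip of the spray rail

## Task

Hang the free C-hook hanger, with the white casting bolted to it, on the rail between the two hangers already there: lift its nose over the front lip, lower it into the trough, and find by feel the notch in the trough floor so that the nose drops fully home in it. Do not force it against the rail, do not disturb the two hanging castings, and leave it hanging freely and upright, without a wide swing.

Things in the scene. Friction and masses are not known exactly. Their poses are not given: they have to be found in the camera images.
- hanger_grip (a point): Free hanger: flat C-hook of 10 mm dark steel plate, bars 12 mm wide, white casting bolted under it, about 0.55 kg; starts standing on a round turntable 60 mm high, 130 mm wide. Origin: middle of the C's upright stem, where to hold it, 122 mm above the casting's underside. x from stem to the C's open side, y across the plate (10 mm), z up. Stem straight from 60 mm below to 54 mm above. Stem faces the robot.
- hanger_nose (a point): Free hanger's nose: middle of the flat underside of its tip (12 mm in x, 10 mm in y), 46 mm in +x and 10 mm above the holding point, same axes. It points down, 32 mm long below the C's top bridge (12 mm thick). The C's lower arm has its top 58 mm below the tip. The hanger hangs balanced and upright on the tip; its lowest point is 132 mm below the tip.
- hanger_centre (a point): Middle of the free hanger's white gearbox casting, a block with rounded ends, 90 mm in x, 50 mm in y, 50 mm high; 25 mm above its underside, 11 mm in +x of the nose and 107 mm below it, same axes.
- rail_floor (a point): Level steel trough rail on end posts at y = +-215 mm. Origin: on the trough's floor, mid-length, mid-width, 225 mm above the bench; x away from the robot, y along, z up. Inside 22 mm wide, 400 mm long. Between the hung hangers one free notch, 16 mm long in y, 9 mm deep, full width, square edges, is centred anywhere from y = -35 to +35 mm, clamped anew each time, hidden by the lip: feel for it. Else flat.
- rail_lip (a point): Middle of the top edge of the anti-jump lip on the robot's side of the trough: 4 mm thick in x, 16 mm above the trough floor, 13 mm from the trough's middle, axes as the rail. The web behind the trough is 26 mm above the floor; the rail's underside is 13 mm below the floor.
- rail_shield_edge (a point): Middle of the front lower edge of the clear flat dust shield, 46 mm on the robot's side of the trough's middle, 120 mm above its floor; it runs back from here over the rail, 460 mm long in y. It stands over the hook's stem, so come in under it with the tool tilted about 30 degrees, its back towards the robot.
- hung_left_nose (a point): Nose tip of an identical hanger with casting already hanging in its own notch, about 132 mm from the rail's middle on its +y side; axes and sizes as the free hanger. Not to be disturbed.
- hung_right_nose (a point): Nose tip of the other identical one, hanging about 132 mm from the rail's middle on its -y side. Not to be disturbed.
Mind the look-alikes: they are no part of the job. What is shaped like the part that bears hanger_grip but blue is not meant.

How it is judged (in metres and radians):
At the end, for the whole second after the job is handed in: Nose tip 6.5 to 12 mm below the trough floor, within 11 mm of the trough's middle and 50 mm of the rail's middle; hanger within 0.15 rad of upright and 0.3 rad of square to the rail, released, hardly swinging (under 0.15 m/s, 1.5 rad/s); the other two noses within 12 mm of their starts (z of hanger_nose in the frame of rail_floor between -0.012 and -0.0065 m and x of hanger_nose in the frame of rail_floor between -0.011 and 0.011 m and y of hanger_nose in the frame of rail_floor between -0.05 and 0.05 m and angle between hanger_grip's own z axis and vertical below 0.15 rad and angle between the x axis of hanger_nose and the x axis of rail_floor, either way round below 0.3 rad and contact force between the fingers and hanger below 0.1 N and linear speed of hanger below 0.15 m/s and angular speed of hanger below 1.5 rad/s and distance of each of hung_left_nose, hung_right_nose from where it was at the start of the episode below 0.012 m); the robot touches nothing.
It fails at once if the hanger is forced against the rail with more than 50 N (contact force between hanger and rail above 50 N).
It fails at once if one of the hangers already on the rail is moved by more than 20 mm (distance of any of hung_left_nose, hung_right_nose from where it was at the start of the episode above 0.02 m).
It also fails if it takes over 56 s, if anything falls off the work surface, if the arm or the gripper's body presses on something with over 40 N, if the wrist force passes 120 N, or if a joint passes its speed limit or range.

## Robot

A 6-joint arm with a two-finger parallel gripper is mounted at the origin on the work surface. World frame = base frame: x ahead of the robot, y to its left, z up, the work surface at z = 0. Lengths are in mm, angles in rad, forces in N, time in s.
With the tool pointing down it reaches from about 350 to 775 mm from the base axis. Payload 7.3 kg.
Tool frame: the origin (TCP) lies at the very end of the fingers, on their centre line; the grasp point (between the pads) lies arm.tcp_to_grasp behind it (arm.tcp_to_grasp is the distance from the TCP to the grasp point, in mm); z points along the fingers, y is the direction in which the jaws open and shut (so a half turn about z gives the same grasp; the last joint's range is limited). The gripper opens to 92 mm and grips with 3 to 60 N. Pads are 19 mm wide; open, the fingers measure 130 mm over their backs; the gripper's body (75 mm by 190 mm) begins 47 mm behind the grasp point.
Start: joints at [-1.382, 0.342, 1.524, -0, 1.275, -0.146], TCP at [172.527, -495.862, 226.741] pointing down, gripper open.
Joint ranges: [-2.53, 2.53], [-0.77, 2.02], [0.04, 2.7], [-1, 4.14], [0.28, 2.66], [-3.11, 3.11]. Speed limits (rad/s): [2.57, 2.57, 3.14, 3.14, 3.14, 3.14].

## Interface

Orientations are given as a rotation vector (axis times angle).
In Python, from station import arm gives the robot as it stands.
- The arm moves only by the tool play_rows, never from a script. Its argument "rows" is a list of rows, each an object of numbers: "tx", "ty", "tz": the shift along the tool's x, y, z normalised to -1 to 1, where 1 is 150 mm; "ax", "ay", "az": the turn, a rotation vector about the tool's x, y, z normalised to -1 to 1, where 1 is 90 degrees. A call has 1 to 20 rows; each row shifts and turns the pose as measured when the row begins, along the tool's axes as they then stand; what a row does not reach is not made up. A row lasts 1/10 s, in which the tool goes at most 50 mm and 8.59 degrees, less where a joint would pass 70% of its speed; a pose out of reach is approached as far as the arm can. A call with a number of a shift or a turn outside -1 to 1 is refused whole. A call with a gripper value outside its range is refused whole. "grip" is the opening, from 0 (shut) to 1 (fully open), set as the call begins (left out, the last holds). The fingers move at their own pace and stop on an object; "squeeze" is the grip in N (left out, the last holds). Time passes only in rows, so rows that do not move let the fingers close. It gives the time, the measured TCP pose, the force and the opening at its end, in the units of the state.
- arm.get_obs(): the state, without advancing time (a new reading comes with each control period).
- arm.grab_frame(name): name is "scene" or "top" or "wrist"; returns a dict with "img" (480x640x3 uint8, red, green, blue), "vertical_fov" (degrees; the focal length in pixels is half the picture's height over the tangent of half this angle, whatever the lens; pixels are square), "cx", "cy" (the principal point, pixels), "R" (3x3) and "t" (3): a world point X has camera coordinates R X + t; the wrist camera has in their place "tool_from_camera" (4x4, takes a point from camera to tool coordinates, whose origin is the TCP and whose axes are the flange's). Camera axes: x right, y down, z forward; pixel columns grow to the right and rows downward; lengths in mm; the calibration is good to about 2 mm. A picture is of the moment at which its call begins: read the wrist's pose just before it. There is no depth.
- arm.finish_job(): hands the job in, once; it reports no verdict.
Trained networks look in a picture, given as the dict that the camera call returned (one of the last four; its "shot" number tells which), for a name from the list of things; names that differ only in an ending like _2 or _b are one class to them, and where a whole thing is asked for, a point or a joint stands for the part that bears it (a point fixed in the world has none). Each returns a list of dicts, best first, with "conf" (0 to 1); they miss things now and then, are a little off and sometimes report something else, mostly with a low value. They report only what shows in the picture. A call takes as long as a camera call. They do not tell look-alikes from the thing itself.
- arm.find_in(picture, label): "point" ([x, y, z] in mm, in world coordinates, good to about 4 mm: the middle of the surface that is visible of it).
- arm.mark_of(picture, label): "point" ([x, y, z] in mm, in world coordinates, good to about 4 mm: a listed point, or the origin of a listed thing).
The state is a dict: "time": time; "joints": joint angles; "dq": joint speeds; "tau": joint torques, N m; "eef_pos": TCP position; "eef_rot": TCP orientation; "wrist_force": force on the tool from outside, world axes, zero at the start; "ft_torque": the same for the moment, N m; "opening": finger opening in mm.
Only numpy, scipy, OpenCV 4.12 (cv2) and the standard library are available. Lean on these libraries where they do the work, as an engineer would, in place of code of your own. Each camera call takes 0.05 s, during which the arm holds its last target. There are 200 camera calls.

## Working session

There is one attempt and no reset: what is moved stays moved. The work goes in short steps, Python scripts to look and compute and a tool call to move; the robot and the scene stay as the last step left them, time stands still between calls to the robot, and variables do not carry over. Pictures are saved under pics/ and viewed, about 8 in all and at most 12, crops included, and the job is handed in when it is done.

Besides the shell and the picture viewer there is one more tool, called after "Call:" as name(argument=value, ...) on one line, values as JSON. play_rows: Moves the arm, as the interface text tells. Its arguments: {"type":"object","properties":{"rows":{"type":"array"},"grip":{"type":"number"},"squeeze":{"type":"number"}},"required":["rows"]}

```bash
mkdir -p pics; cat > a.py <<'E'
from station import arm
import cv2,numpy as np
for n in ("scene","top"):
    f=arm.grab_frame(n); cv2.imwrite(f"pics/{n}0.png",f["img"][:,:,::-1])
    P=lambda p:(lambda c:(f["cx"]+k*c[0]/c[2],f["cy"]+k*c[1]/c[2]))(np.array(f["R"])@p+np.array(f["t"]))
    k=240/np.tan(np.radians(f["vertical_fov"]/2))
    for l in "hanger_grip hanger_nose hanger_centre rail_floor rail_lip rail_shield_edge hung_left_nose hung_right_nose".split():
        for d in arm.mark_of(f,l)[:4]: print(n,l,round(d["conf"],2),np.round(d["point"],1),np.round(P(np.array(d["point"]))))
o=arm.get_obs(); print(o, arm.tcp_to_grasp)
E
python3 a.py; python3 -c "
import cv2,numpy as np
cv2.imwrite('pics/both.png',cv2.resize(np.vstack([cv2.imread('pics/scene0.png')]),(800,600)))"
```

```text
scene hanger_grip 0.98 [389.5 119.1 118. ] [291. 214.]
scene hanger_grip 0.76 [472.8 163.  186.1] [337. 208.]
scene hanger_grip 0.65 [415.9 252.4 122.2] [347. 182.]
scene hanger_nose 0.85 [516.6 167.9 190.6] [356. 219.]
scene hanger_nose 0.76 [387.2 283.7 132.7] [348. 163.]
scene hanger_nose 0.63 [349.5 106.2 132.5] [272. 201.]
scene hanger_centre 0.88 [530.2 163.2  85.3] [356. 253.]
scene hanger_centre 0.87 [342.6 103.   26.5] [272. 228.]
scene hanger_centre 0.8 [371.  291.1  31.2] [343. 184.]
scene rail_shield_edge 0.55 [648.3  -3.1 341.9] [346. 291.]
scene rail_shield_edge 0.2 [517.3 168.7 194.4] [357. 218.]
scene hung_right_nose 0.72 [ 702.5 -135.8  216.1] [306. 406.]
top hanger_grip 0.94 [474.  159.5 184.7] [272. 260.]
top hanger_grip 0.66 [415.7 249.7 119.5] [233. 290.]
top hanger_grip 0.6 [389.1 122.1 121.8] [292. 304.]
top hanger_nose 0.94 [351.6 105.1 133.8] [299. 322.]
top hanger_nose 0.7 [515.4 166.  191.5] [269. 239.]
top hanger_nose 0.58 [385.  289.9 131.5] [211. 304.]
top hanger_centre 0.86 [376.1 290.4  21. ] [223. 308.]
top hanger_centre 0.72 [532.2 161.9  83.8] [278.
[... 405 characters left out ...]
.74 [ 704.9 -129.4  214.5] [418. 146.]
{'time': 0.9, 'joints': array([-1.38201009e+00,  3.41999274e-01,  1.52410056e+00, -1.42841293e-05,
        1.27541001e+00, -1.45962254e-01]), 'dq': array([-0.00089035, -0.00068914, -0.00213077,  0.00108732,  0.00129496,
       -0.0006436 ]), 'tau': array([-5.55876795e-04, -4.31129515e+01, -2.44478989e+01,  7.17675244e-02,
        4.81223327e-02,  4.30212879e-06]), 'eef_pos': array([ 172.51752501, -495.86121877,  226.74069014]), 'eef_rot': array([ 3.09760777e+00,  5.23362667e-01, -1.86753897e-05]), 'wrist_force': array([-0.65538287,  0.07139763,  1.18697802]), 'ft_torque': array([ 0.01756283, -0.01795783, -0.03706251]), 'opening': 91.44364523319977} 18.8
```

View image.

View pics/both.png

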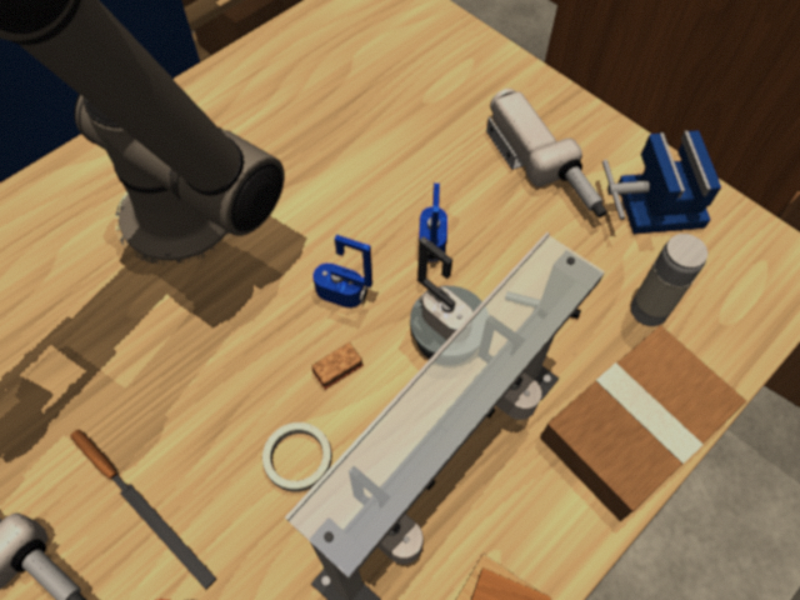

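```bash
python3 -c "
import cv2,numpy as np
a=cv2.imread('pics/top0.png'); s=cv2.imread('pics/scene0.png')
b=cv2.resize(a[100:350,180:460],(672,600),interpolation=2)
cv2.imwrite('pics/topc.png',b)
cv2.imwrite('pics/scenec.png',cv2.resize(s[130:300,230:450],(776,600),interpolation=2))"
```

```text
(no output)
```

View pics/topc.png

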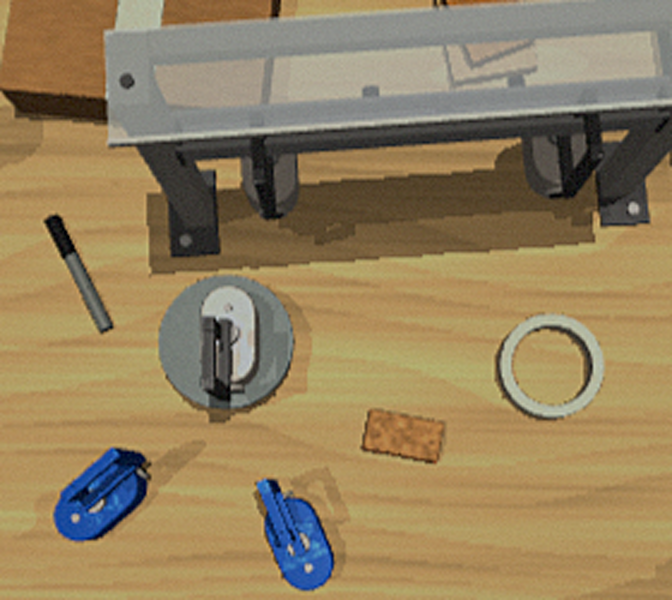

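View pics/scenec.png

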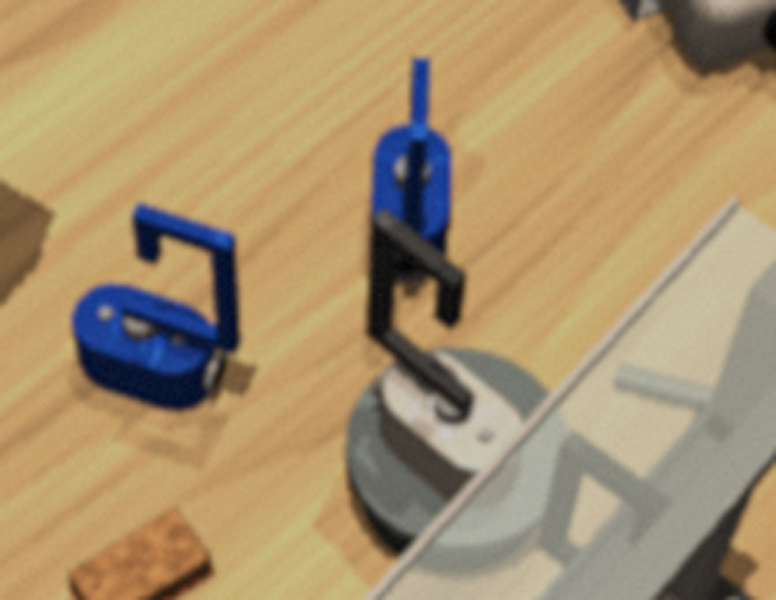

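The thing meant is the dark hook with the white casting on the turntable, at scene pixel (337,208). Its grip height of 185 mm fits 60+122. The two blue look-alikes, at scene (291,214) and (347,182), stand on the bench. The rail is yawed about +0.1 rad.

```bash
cat > h.py <<'E'
from station import arm
import numpy as np, json, sys
from scipy.spatial.transform import Rotation as R, Slerp
def Rt(psi,t): # tool z tilted t forward along heading psi
    c,s=np.cos(psi),np.sin(psi)
    x=[np.cos(t)*c,np.cos(t)*s,np.sin(t)]; z=[np.sin(t)*c,np.sin(t)*s,-np.cos(t)]
    return R.from_matrix(np.array([x,np.cross(z,x),z]).T)
def pose():
    o=arm.get_obs(); r=R.from_rotvec(o["eef_rot"]); p=np.array(o["eef_pos"])
    return p-r.apply([0,0,arm.tcp_to_grasp]),r,o
def rows(g,rt,n):
    """rows that bring the grasp point to g, orientation rt, in n rows"""
    gp,r,o=pose(); p0=o["eef_pos"]; p1=np.array(g)+rt.apply([0,0,arm.tcp_to_grasp])
    S=Slerp([0,1],R.concatenate([r,rt])); out=[]
    for i in range(n):
        ra,rb=S(i/n),S((i+1)/n)
        t=ra.inv().apply((p1-p0)/n)/150; a=(ra.inv()*rb).as_rotvec()/(np.pi/2)
        out.append(dict(zip(["tx","ty","tz","ax","ay","az"],[float(round(v,3)) for v in [*t,*a]])))
    print("dist",np.round(p1-p0,1),np.linalg.norm(p1-p0)/n,"mm/row",np.degrees((r.inv()*rt).magnitude()))
    print(json.dumps(out) if len(set(map(str,out)))>1 else (n,out[0]))
E
python3 - <<'E'
from h import *
rows([405,152,310],Rt(.1,.55),18)
f=arm.grab_frame("wrist"); print(np.round(f["tool_from_camera"],2),f["vertical_fov"])
E
```

```text
dist [242.3 648.8  67.2] 38.658293577851055 mm/row 34.196940280777156
[{"tx": 0.164, "ty": -0.197, "tz": -0.025, "ax": -0.002, "ay": 0.019, "az": 0.008}, {"tx": 0.162, "ty": -0.199, "tz": -0.021, "ax": -0.002, "ay": 0.019, "az": 0.008}, {"tx": 0.16, "ty": -0.201, "tz": -0.017, "ax": -0.002, "ay": 0.019, "az": 0.008}, {"tx": 0.158, "ty": -0.203, "tz": -0.012, "ax": -0.002, "ay": 0.019, "az": 0.008}, {"tx": 0.155, "ty": -0.205, "tz": -0.008, "ax": -0.002, "ay": 0.019, "az": 0.008}, {"tx": 0.153, "ty": -0.207, "tz": -0.004, "ax": -0.002, "ay": 0.019, "az": 0.008}, {"tx": 0.15, "ty": -0.209, "tz": -0.001, "ax": -0.002, "ay": 0.019, "az": 0.008}, {"tx": 0.148, "ty": -0.211, "tz": 0.003, "ax": -0.002, "ay": 0.019, "az": 0.008}, {"tx": 0.145, "ty": -0.213, "tz": 0.007, "ax": -0.002, "ay": 0.019, "az": 0.008}, {"tx": 0.142, "ty": -0.215, "tz": 0.011, "ax": -0.002, "ay": 0.019, "az": 0.008}, {"tx": 0.139, "ty": -0.217, "tz": 0.014, "ax": -0.002, "ay": 0.019, "az": 0.008}, {"tx": 0.136, "ty": -0.219, "tz": 0.017, "ax": -0.002, "ay": 0.019, "az": 0.008}, {"tx": 0.132, "ty": -0.22, "tz": 0.021, "ax": -0.002, "ay": 0.019, "az": 0.008}, {"tx": 0.129, "ty": -0.222, "tz": 0.024, "ax": -0.002, "ay": 0.019, "az": 0.008}, {"tx": 0.125, "ty": -0.224, "tz": 0.027, "ax": -0.002, "ay": 0.019, "az": 0.008}, {"tx": 0.121, "ty": -0.225, "tz": 0.03, "ax": -0.002, "ay": 0.019, "az": 0.008}, {"tx": 0.118, "ty": -0.227, "tz": 0.033, "ax": -0.002, "ay": 0.019, "az": 0.008}, {"tx": 0.114, "ty": -0.229, "tz": 0.035, "ax": -0.002, "ay": 0.019, "az": 0.008}]
[[   0.     -0.96   -0.26   70.59]
 [   1.      0.     -0.     -0.22]
 [   0.     -0.26    0.96 -157.88]
 [   0.      0.      0.      1.  ]] 61.99552019406076
```

Call:
play_rows(rows=[{"tx": 0.16,"ty": -0.2,"tz": -0.025,"ay": 0.023,"az": 0.008},{"tx": 0.16,"ty": -0.2,"tz": -0.02,"ay": 0.023,"az": 0.008},{"tx": 0.16,"ty": -0.2,"tz": -0.017,"ay": 0.023,"az": 0.008},{"tx": 0.158,"ty": -0.2,"tz": -0.012,"ay": 0.023,"az": 0.008},{"tx": 0.155,"ty": -0.205,"tz": -0.01,"ay": 0.023,"az": 0.008},{"tx": 0.153,"ty": -0.207,"tz": -0.004,"ay": 0.023,"az": 0.008},{"tx": 0.15,"ty": -0.21,"tz": 0,"ay": 0.023,"az": 0.008},{"tx": 0.15,"ty": -0.21,"tz": 0,"ay": 0.023,"az": 0.008},{"tx": 0.145,"ty": -0.21,"tz": 0.01,"ay": 0.023,"az": 0.008},{"tx": 0.14,"ty": -0.215,"tz": 0.01,"ay": 0.023,"az": 0.008},{"tx": 0.14,"ty": -0.217,"tz": 0.015,"ay": 0.023,"az": 0.008},{"tx": 0.136,"ty": -0.22,"tz": 0.02,"ay": 0.023,"az": 0.008},{"tx": 0.13,"ty": -0.22,"tz": 0.02,"ay": 0.023,"az": 0.008},{"tx": 0.13,"ty": -0.22,"tz": 0.025,"ay": 0.023,"az": 0.008},{"tx": 0.125,"ty": -0.22,"tz": 0.03,"ay": 0.023,"az": 0.008},{"tx": 0.12,"ty": -0.225,"tz": 0.03,"ay": 0.023,"az": 0.008},{"tx": 0.12,"ty": -0.225,"tz": 0.035,"ay": 0.023,"az": 0.008},{"tx": 0.115,"ty": -0.23,"tz": 0.035,"ay": 0.023,"az": 0.008}])

```text
$.rows[0]: bad value
```

```bash
python3 - <<'E'
from h import *
gp,r,o=pose(); print(gp,o["time"],r.as_matrix()[:,2])
rows([400,152,310],Rt(.1,.65),10)
E
```

```text
[ 172.51594548 -495.87547385  245.56585301] 0.95 [ 1.87029564e-05 -1.43651145e-04 -9.99999990e-01]
dist [238.8 649.   68.3] 69.49152646589926 mm/row 39.51613512991904
[{"tx": 0.293, "ty": -0.356, "tz": -0.046, "ax": -0.005, "ay": 0.041, "az": 0.014}, {"tx": 0.287, "ty": -0.363, "tz": -0.03, "ax": -0.005, "ay": 0.041, "az": 0.014}, {"tx": 0.28, "ty": -0.369, "tz": -0.014, "ax": -0.005, "ay": 0.041, "az": 0.014}, {"tx": 0.272, "ty": -0.375, "tz": 0.001, "ax": -0.005, "ay": 0.041, "az": 0.014}, {"tx": 0.263, "ty": -0.381, "tz": 0.015, "ax": -0.005, "ay": 0.041, "az": 0.014}, {"tx": 0.253, "ty": -0.387, "tz": 0.029, "ax": -0.005, "ay": 0.041, "az": 0.014}, {"tx": 0.242, "ty": -0.393, "tz": 0.042, "ax": -0.005, "ay": 0.041, "az": 0.014}, {"tx": 0.229, "ty": -0.399, "tz": 0.054, "ax": -0.005, "ay": 0.041, "az": 0.014}, {"tx": 0.216, "ty": -0.404, "tz": 0.066, "ax": -0.005, "ay": 0.041, "az": 0.014}, {"tx": 0.203, "ty": -0.41, "tz": 0.076, "ax": -0.005, "ay": 0.041, "az": 0.014}]
```

Call:
play_rows(rows=[{"tx": 0.16,"ty": -0.2,"tz": -0.025,"ax": -0.003,"ay": 0.023,"az": 0.008},{"tx": 0.16,"ty": -0.2,"tz": -0.02,"ax": -0.003,"ay": 0.023,"az": 0.008},{"tx": 0.16,"ty": -0.2,"tz": -0.016,"ax": -0.003,"ay": 0.023,"az": 0.008},{"tx": 0.157,"ty": -0.203,"tz": -0.012,"ax": -0.003,"ay": 0.023,"az": 0.008},{"tx": 0.155,"ty": -0.205,"tz": -0.008,"ax": -0.003,"ay": 0.023,"az": 0.008},{"tx": 0.153,"ty": -0.207,"tz": -0.004,"ax": -0.003,"ay": 0.023,"az": 0.008},{"tx": 0.15,"ty": -0.21,"tz": 0,"ax": -0.003,"ay": 0.023,"az": 0.008},{"tx": 0.147,"ty": -0.21,"tz": 0.004,"ax": -0.003,"ay": 0.023,"az": 0.008},{"tx": 0.145,"ty": -0.212,"tz": 0.008,"ax": -0.003,"ay": 0.023,"az": 0.008},{"tx": 0.142,"ty": -0.215,"tz": 0.012,"ax": -0.003,"ay": 0.023,"az": 0.008},{"tx": 0.138,"ty": -0.217,"tz": 0.016,"ax": -0.003,"ay": 0.023,"az": 0.008},{"tx": 0.135,"ty": -0.219,"tz": 0.02,"ax": -0.003,"ay": 0.023,"az": 0.008},{"tx": 0.13,"ty": -0.22,"tz": 0.023,"ax": -0.003,"ay": 0.023,"az": 0.008},{"tx": 0.127,"ty": -0.222,"tz": 0.027,"ax": -0.003,"ay": 0.023,"az": 0.008},{"tx": 0.123,"ty": -0.224,"tz": 0.03,"ax": -0.003,"ay": 0.023,"az": 0.008},{"tx": 0.12,"ty": -0.225,"tz": 0.033,"ax": -0.003,"ay": 0.023,"az": 0.008},{"tx": 0.115,"ty": -0.227,"tz": 0.037,"ax": -0.003,"ay": 0.023,"az": 0.008},{"tx": 0.11,"ty": -0.229,"tz": 0.04,"ax": -0.003,"ay": 0.023,"az": 0.008}])

```text
time: 2.75
eef_pos: [409.0, 140.7, 307.2]
eef_rot: [-2.956, -0.132, -1.011]
wrist_force: [0.1, -1.7, -0.2]
opening: 91.9
```

```bash
python3 - <<'E'
from h import *
gp,r,o=pose(); print(gp,o["time"],r.as_matrix()[:,2])
rows([400,152,310],Rt(.1,.65),4)
E
```

```text
[397.4942317  139.90528546 322.11244549] 2.75 [ 0.61051721  0.04098528 -0.79094181]
dist [  2.3  12.5 -12.2] 4.40050903931325 mm/row 1.269477539791627
[{"tx": -0.008, "ty": -0.021, "tz": 0.019, "ax": 0.003, "ay": -0.001, "az": -0.001}, {"tx": -0.008, "ty": -0.021, "tz": 0.019, "ax": 0.003, "ay": -0.001, "az": -0.001}, {"tx": -0.008, "ty": -0.02, "tz": 0.02, "ax": 0.003, "ay": -0.001, "az": -0.001}, {"tx": -0.008, "ty": -0.02, "tz": 0.02, "ax": 0.003, "ay": -0.001, "az": -0.001}]
```

Now the wrist view, to refine the grip, the hook's yaw and the rail.

```bash
cat > look.py <<'E'
from h import *
import cv2
def wcam():
    gp,r,o=pose(); f=arm.grab_frame("wrist")
    T=np.array(f["tool_from_camera"]); Rw=r.as_matrix()@T[:3,:3]; tw=r.apply(T[:3,3])+o["eef_pos"]
    k=240/np.tan(np.radians(f["vertical_fov"]/2))
    P=lambda p:(lambda c:np.array((f["cx"]+k*c[0]/c[2],f["cy"]+k*c[1]/c[2])))(Rw.T@(np.array(p)-tw))
    return f,P,(Rw,tw,k)
E
python3 - <<'E'
from look import *
A={}
for i in range(2):
  for n in ("wrist","top","scene"):
    f=arm.grab_frame(n)
    for l in "hanger_grip hanger_nose hanger_centre rail_floor rail_lip rail_shield_edge hung_left_nose hung_right_nose".split():
        for d in arm.mark_of(f,l):
            p=np.array(d["point"])
            if d["conf"]>.5 and (not l.startswith("hanger") or np.linalg.norm(p[:2]-[500,163])<60): A.setdefault((l,n),[]).append(p)
for k in sorted(A): print(*k,np.round(A[k],1).tolist())
f,P,_=wcam(); cv2.imwrite("pics/w1.png",f["img"][:,:,::-1])
np.save("w1.npy",np.hstack([_[0],_[1][:,None],[[_[2]]]*3]))
for p in ([473.5,161,184],[516,167,191],[531,162.5,85]): print(P(p))
E
```

```text
hanger_centre scene [[530.1, 166.8, 87.1], [530.6, 164.1, 83.7]]
hanger_centre top [[534.3, 163.8, 82.2]]
hanger_centre wrist [[528.8, 165.3, 86.8], [529.7, 163.4, 85.8]]
hanger_grip scene [[470.2, 159.1, 182.3], [473.0, 160.7, 186.2]]
hanger_grip top [[472.9, 161.3, 185.7], [516.8, 167.2, 190.3], [474.1, 164.2, 181.4]]
hanger_grip wrist [[469.6, 164.8, 181.6], [474.0, 163.1, 179.1]]
hanger_nose scene [[516.2, 167.0, 192.1], [521.5, 168.3, 190.8]]
hanger_nose top [[518.3, 166.7, 187.6], [517.5, 164.7, 189.1], [475.7, 159.8, 183.4]]
hanger_nose wrist [[514.4, 167.2, 190.8], [515.1, 166.7, 192.9]]
hung_left_nose top [[676.6, 129.1, 210.6], [679.1, 129.0, 215.1]]
hung_left_nose wrist [[518.0, 166.2, 190.0]]
hung_right_nose scene [[700.1, -133.9, 218.0], [700.9, -133.7, 216.1]]
hung_right_nose top [[704.3, -130.3, 214.9], [702.5, -126.6, 211.5]]
rail_floor top [[687.9, -1.6, 227.8], [690.4, -0.4, 227.4]]
rail_floor wrist [[688.1, -2.8, 222.8], [686.3, -2.1, 224.7]]
rail_lip top [[677.9, 1.4, 241.6], [677.8, 1.0, 239.1]]
rail_lip wrist [[676.6, -5.0, 240.1], [679.3, -3.8, 237.6]]
rail_shield_edge scene [[645.6, -3.6, 345.7]]
rail_shield_edge top [[643.8, -5.7, 345.0], [646.3, -6.2, 345.3]]
[288.29396975 255.94957193]
[286.09208049 202.46318456]
[296.4264387  237.21929295]
```

View pics/w1.png

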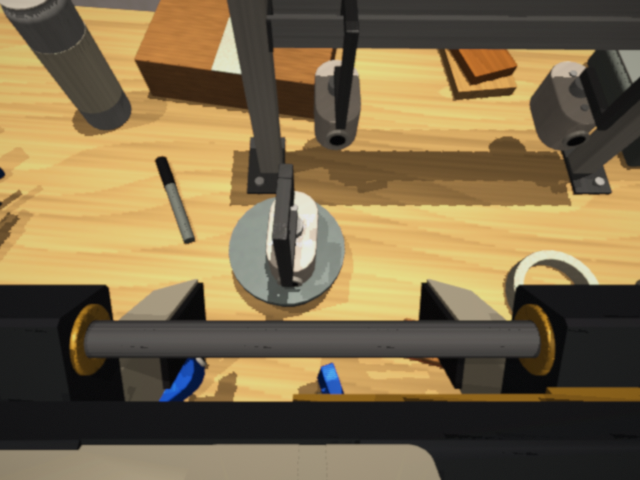

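```bash
python3 - <<'E'
from h import *
rows([405.5,157.3,277.6],Rt(.07,.65),4)
E
```

```text
dist [  7.9  19.4 -43.8] 12.135253114865742 mm/row 1.1604134868283198
[{"tx": -0.032, "ty": -0.032, "tz": 0.067, "ax": 0.001, "ay": -0.001, "az": 0.003}, {"tx": -0.032, "ty": -0.032, "tz": 0.067, "ax": 0.001, "ay": -0.001, "az": 0.003}, {"tx": -0.032, "ty": -0.032, "tz": 0.067, "ax": 0.001, "ay": -0.001, "az": 0.003}, {"tx": -0.032, "ty": -0.031, "tz": 0.067, "ax": 0.001, "ay": -0.001, "az": 0.003}]
```

Call:
play_rows(rows=[{"tx": -0.032,"ty": -0.032,"tz": 0.067,"ax": 0.001,"ay": -0.001,"az": 0.003},{"tx": -0.032,"ty": -0.032,"tz": 0.067,"ax": 0.001,"ay": -0.001,"az": 0.003},{"tx": -0.032,"ty": -0.032,"tz": 0.067,"ax": 0.001,"ay": -0.001,"az": 0.003},{"tx": -0.032,"ty": -0.031,"tz": 0.067,"ax": 0.001,"ay": -0.001,"az": 0.003},{"tx": 0,"ty": 0,"tz": 0.12,"ax": 0,"ay": 0,"az": 0},{"tx": 0,"ty": 0,"tz": 0.12,"ax": 0,"ay": 0,"az": 0},{"tx": 0,"ty": 0,"tz": 0.12,"ax": 0,"ay": 0,"az": 0}], grip=1)

```text
time: 6.2
eef_pos: [451.4, 162.3, 220.2]
eef_rot: [-2.946, -0.105, -1.003]
wrist_force: [-0.4, -0.3, -0.3]
opening: 91.4
```

```bash
python3 - <<'E'
from h import *
gp,r,o=pose(); print(gp,o["dq"].round(3))
rows([472,162.3,190],Rt(.07,.65),6)
E
```

```text
[439.98473185 161.39546361 235.13107804] [-0.072  0.468  0.05  -0.344 -0.52   0.321]
dist [ 31.9   0.8 -45.2] 9.224678881666522 mm/row 0.47501737866909277
[{"tx": -0.003, "ty": 0.002, "tz": 0.061, "ax": -0.001, "ay": -0.001, "az": -0.0}, {"tx": -0.002, "ty": 0.002, "tz": 0.061, "ax": -0.001, "ay": -0.001, "az": -0.0}, {"tx": -0.002, "ty": 0.002, "tz": 0.061, "ax": -0.001, "ay": -0.001, "az": -0.0}, {"tx": -0.002, "ty": 0.002, "tz": 0.061, "ax": -0.001, "ay": -0.001, "az": -0.0}, {"tx": -0.002, "ty": 0.002, "tz": 0.061, "ax": -0.001, "ay": -0.001, "az": -0.0}, {"tx": -0.002, "ty": 0.002, "tz": 0.061, "ax": -0.001, "ay": -0.001, "az": -0.0}]
```

Call:
play_rows(rows=[{"tx": -0.002,"ty": 0.002,"tz": 0.061,"ax": -0.001,"ay": -0.001,"az": 0},{"tx": -0.002,"ty": 0.002,"tz": 0.061,"ax": -0.001,"ay": -0.001,"az": 0},{"tx": -0.002,"ty": 0.002,"tz": 0.061,"ax": -0.001,"ay": -0.001,"az": 0},{"tx": -0.002,"ty": 0.002,"tz": 0.061,"ax": -0.001,"ay": -0.001,"az": 0},{"tx": -0.002,"ty": 0.002,"tz": 0.061,"ax": -0.001,"ay": -0.001,"az": 0},{"tx": -0.002,"ty": 0.002,"tz": 0.05,"ax": -0.001,"ay": -0.001,"az": 0}])

```text
time: 6.8
eef_pos: [484.5, 167.4, 187.0]
eef_rot: [-2.979, -0.095, -0.97]
wrist_force: [-0.0, -0.7, -0.9]
opening: 91.7
```

```bash
python3 - <<'E'
from look import *
gp,r,o=pose(); print(gp,o["dq"].round(3))
f,P,_=wcam(); cv2.imwrite("pics/w2.png",f["img"][:,:,::-1])
for p in (gp,[472,162,182],[472+46,162+46*.07,192]): print(P(p))
E
```

```text
[473.42956725 166.93882973 202.15547675] [ 0.025  0.165 -0.093 -0.176 -0.002  0.196]
[312.63498911 323.14437535]
[323.30444057 334.88741079]
[322.10904097 226.45652746]
```

View pics/w2.png

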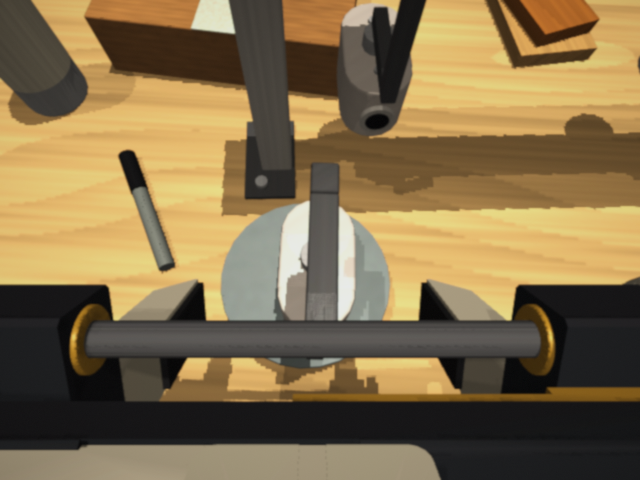

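```bash
python3 - <<'E'
from h import *
gp,r,o=pose(); m=r.as_matrix();print(gp,o["dq"].round(3),np.arctan2(m[1,0],m[0,0]),np.arcsin(m[2,0]))
rows([472.5,162.5,190],Rt(.065,.65),3)
E
```

```text
[473.88745947 167.00724953 201.83025454] [-0.003 -0.022  0.019  0.033  0.    -0.043] 0.06864214290891486 0.6286210661448072
dist [ -1.1  -4.2 -11.6] 4.130196414933606 mm/row 1.4461845805497928
(3, {'tx': -0.018, 'ty': 0.009, 'tz': 0.019, 'ax': 0.003, 'ay': 0.005, 'az': 0.001})
```

Call:
play_rows(rows=[{"tx": -0.018,"ty": 0.009,"tz": 0.02,"ax": 0.003,"ay": 0.005,"az": 0.001},{"tx": -0.018,"ty": 0.009,"tz": 0.02,"ax": 0.003,"ay": 0.005,"az": 0.001},{"tx": -0.018,"ty": 0.009,"tz": 0.02,"ax": 0.003,"ay": 0.005,"az": 0.001},{"tx": 0,"ty": 0,"tz": 0,"ax": 0,"ay": 0,"az": 0}])

```text
time: 7.25
eef_pos: [483.9, 169.4, 189.3]
eef_rot: [-2.974, -0.088, -0.977]
wrist_force: [-0.3, -0.4, 1.3]
opening: 91.9
```

```bash
python3 - <<'E'
from h import *
gp,r,o=pose(); m=r.as_matrix();print(gp,o["dq"].round(3),np.arctan2(m[1,0],m[0,0]),np.arcsin(m[2,0]),o["wrist_force"])
rows([472.5,162.5,190],Rt(.065,.65),2)
E
```

```text
[472.76896676 168.86368621 204.40825505] [-0.    -0.006  0.002  0.002  0.003 -0.003] 0.0626459867339562 0.6345280473703372 [-0.30958184 -0.38466796  1.32006198]
dist [ -0.   -6.1 -14.2] 7.749907089899812 mm/row 1.1100266913009078
[{"tx": -0.029, "ty": 0.02, "tz": 0.038, "ax": 0.004, "ay": 0.005, "az": -0.001}, {"tx": -0.03, "ty": 0.02, "tz": 0.037, "ax": 0.004, "ay": 0.005, "az": -0.001}]
```

Call:
play_rows(rows=[{"tx": 0,"ty": 0,"tz": 0,"ax": 0,"ay": 0,"az": 0},{"tx": 0,"ty": 0,"tz": 0,"ax": 0,"ay": 0,"az": 0}])

```text
time: 7.45
eef_pos: [483.8, 169.4, 189.7]
eef_rot: [-2.973, -0.088, -0.978]
wrist_force: [0.0, 0.4, 0.2]
opening: 91.5
```

```bash
python3 - <<'E'
from h import *
for i in range(3):
  gp,r,o=pose(); m=r.as_matrix();print(gp,o["eef_pos"],o["joints"].round(4),np.arctan2(m[1,0],m[0,0]),np.arcsin(m[2,0]),o["wrist_force"].round(1))
E
```

```text
[472.60708418 168.89590103 204.80683087] [483.75189966 169.40913622 189.67508683] [ 0.2693  0.1305  2.1365 -0.4898  0.2831  2.2112] 0.06265576571788928 0.6352569906451959 [0.  0.4 0.2]
[472.60708418 168.89590103 204.80683087] [483.75189966 169.40913622 189.67508683] [ 0.2693  0.1305  2.1365 -0.4898  0.2831  2.2112] 0.06265576571788928 0.6352569906451959 [0.  0.4 0.2]
[472.60708418 168.89590103 204.80683087] [483.75189966 169.40913622 189.67508683] [ 0.2693  0.1305  2.1365 -0.4898  0.2831  2.2112] 0.06265576571788928 0.6352569906451959 [0.  0.4 0.2]
```

```bash
python3 - <<'E'
from h import *
rows([472.5,162.5,192],Rt(.065,.54),4)
E
```

```text
dist [ -1.6  -6.3 -13.8] 3.811791570641142 mm/row 5.496350162194919
[{"tx": -0.016, "ty": 0.01, "tz": 0.017, "ax": 0.002, "ay": -0.015, "az": -0.0}, {"tx": -0.016, "ty": 0.01, "tz": 0.017, "ax": 0.002, "ay": -0.015, "az": -0.0}, {"tx": -0.016, "ty": 0.01, "tz": 0.017, "ax": 0.002, "ay": -0.015, "az": -0.0}, {"tx": -0.015, "ty": 0.01, "tz": 0.018, "ax": 0.002, "ay": -0.015, "az": -0.0}]
```

Call:
play_rows(rows=[{"tx": -0.016,"ty": 0.01,"tz": 0.017,"ax": 0.002,"ay": -0.015,"az": 0},{"tx": -0.016,"ty": 0.01,"tz": 0.017,"ax": 0.002,"ay": -0.015,"az": 0},{"tx": -0.016,"ty": 0.01,"tz": 0.017,"ax": 0.002,"ay": -0.015,"az": 0},{"tx": -0.015,"ty": 0.01,"tz": 0.018,"ax": 0.002,"ay": -0.015,"az": 0},{"tx": 0,"ty": 0,"tz": 0,"ax": 0,"ay": 0,"az": 0}])

```text
time: 7.95
eef_pos: [481.7, 163.2, 175.7]
eef_rot: [-3.007, -0.096, -0.829]
wrist_force: [-0.3, -0.8, 0.7]
opening: 92.0
```

```bash
cat > s.py <<'E'
from h import *
gp,r,o=pose(); m=r.as_matrix();print("grasp",gp.round(1),"yaw",np.arctan2(m[1,0],m[0,0]).round(3),"tilt",np.arcsin(m[2,0]).round(3),"j",o["joints"].round(3),o["wrist_force"].round(1),o["time"])
E
python3 - <<'E'
import s
from h import *
rows([472.5,162.5,192],Rt(.065,.54),2)
E
```

```text
grasp [472.1 162.5 191.9] yaw 0.063 tilt 0.538 j [ 0.226  0.155  2.093 -0.222  0.369  1.919] [-0.3 -0.8  0.7] 7.95
dist [ 0.4 -0.1  0.2] 0.22396226996810184 mm/row 0.21928666716060508
(2, {'tx': 0.001, 'ty': 0.0, 'tz': 0.0, 'ax': -0.001, 'ay': 0.001, 'az': -0.001})
```

Call:
play_rows(rows=[{"tx": 0,"ty": 0,"tz": 0,"ax": 0,"ay": 0,"az": 0},{"tx": 0,"ty": 0,"tz": 0,"ax": 0,"ay": 0,"az": 0},{"tx": 0,"ty": 0,"tz": 0,"ax": 0,"ay": 0,"az": 0},{"tx": 0,"ty": 0,"tz": 0,"ax": 0,"ay": 0,"az": 0},{"tx": 0,"ty": 0,"tz": 0,"ax": 0,"ay": 0,"az": 0},{"tx": 0,"ty": 0,"tz": 0,"ax": 0,"ay": 0,"az": 0},{"tx": 0,"ty": 0,"tz": 0,"ax": 0,"ay": 0,"az": 0},{"tx": 0,"ty": 0,"tz": 0,"ax": 0,"ay": 0,"az": 0}], grip=0, squeeze=50)

```text
time: 8.75
eef_pos: [481.3, 163.4, 176.0]
eef_rot: [-3.007, -0.097, -0.832]
wrist_force: [0.4, -0.1, -0.4]
opening: 32.3
```

```bash
python3 s.py
```

```text
grasp [471.6 162.7 192.1] yaw 0.063 tilt 0.54 j [ 0.227  0.154  2.095 -0.226  0.367  1.923] [ 0.4 -0.1 -0.4] 8.75
```

Call:
play_rows(rows=[{"tx": 0,"ty": 0,"tz": 0,"ax": 0,"ay": 0,"az": 0},{"tx": 0,"ty": 0,"tz": 0,"ax": 0,"ay": 0,"az": 0},{"tx": 0,"ty": 0,"tz": 0,"ax": 0,"ay": 0,"az": 0},{"tx": 0,"ty": 0,"tz": 0,"ax": 0,"ay": 0,"az": 0},{"tx": 0,"ty": 0,"tz": 0,"ax": 0,"ay": 0,"az": 0}])

```text
time: 9.25
eef_pos: [481.1, 163.3, 175.9]
eef_rot: [-3.007, -0.097, -0.831]
wrist_force: [-0.9, 0.2, 0.5]
opening: 9.9
```

```bash
python3 s.py
```

```text
grasp [471.5 162.6 192. ] yaw 0.064 tilt 0.54 j [ 0.227  0.154  2.095 -0.227  0.367  1.923] [-0.9  0.2  0.5] 9.25
```

Call:
play_rows(rows=[{"tx": 0.034,"ty": 0,"tz": -0.057,"ax": 0,"ay": 0,"az": 0},{"tx": 0.034,"ty": 0,"tz": -0.057,"ax": 0,"ay": 0,"az": 0},{"tx": 0.034,"ty": 0,"tz": -0.057,"ax": 0,"ay": 0,"az": 0},{"tx": 0.034,"ty": 0,"tz": -0.057,"ax": 0,"ay": 0,"az": 0},{"tx": 0.034,"ty": 0,"tz": -0.057,"ax": 0,"ay": 0,"az": 0},{"tx": 0.034,"ty": 0,"tz": -0.057,"ax": 0,"ay": 0,"az": 0},{"tx": 0,"ty": 0,"tz": 0,"ax": 0,"ay": 0,"az": 0}])

```text
time: 9.95
eef_pos: [471.2, 160.6, 225.2]
eef_rot: [-3.027, -0.095, -0.782]
wrist_force: [-0.2, 0.0, -5.6]
opening: 9.7
```

```bash
python3 - <<'E'
import s
from look import *
A={}
f,P,_=wcam(); cv2.imwrite("pics/w3.png",f["img"][:,:,::-1])
gp=s.gp
for n in ("wrist","top","scene"):
    f=arm.grab_frame(n)
    for l in "hanger_grip hanger_nose hanger_centre rail_floor rail_lip hung_left_nose hung_right_nose".split():
        for d in arm.mark_of(f,l):
            p=np.array(d["point"])
            if d["conf"]>.4 and (not l.startswith("hanger") or np.linalg.norm(p[:2]-[500,163])<60): print(l,n,p.round(1))
E
```

```text
grasp [462.1 160.1 241.7] yaw 0.063 tilt 0.505 j [ 0.227  0.067  2.009 -0.15   0.571  1.841] [-0.2  0.  -5.6] 9.95
hanger_grip top [463.3 157.3 232.2]
hanger_nose top [504.6 161.6 238.5]
hanger_centre top [518.4 160.  135.3]
rail_floor top [689.5  -3.  226.9]
rail_lip top [682.1   2.2 242.8]
hung_left_nose top [677.6 126.7 213.6]
hung_right_nose top [ 703.8 -128.9  212.7]
hanger_grip scene [459.6 158.2 232.8]
hanger_nose scene [506.6 163.6 240.1]
hanger_centre scene [518.1 165.1 131.8]
hung_right_nose scene [ 701.  -133.4  220.8]
```

```bash
cat >> h.py <<'E'
YAW=.097; O=np.array([690,-2,225.])
Rr=R.from_euler("z",YAW)
def rail(x,y,z): return O+Rr.apply([x,y,z])
def inrail(p): return Rr.inv().apply(np.array(p)-O)
E
python3 - <<'E'
from h import *
rows(rail(-175,-36,28),Rt(YAW,.55),12)
E
```

```text
dist [  57.5 -214.5   11.6] 18.53363115948347 mm/row 3.179081455768251
[{"tx": 0.024, "ty": 0.121, "tz": 0.006, "ax": 0.001, "ay": 0.002, "az": -0.002}, {"tx": 0.024, "ty": 0.121, "tz": 0.006, "ax": 0.001, "ay": 0.002, "az": -0.002}, {"tx": 0.024, "ty": 0.121, "tz": 0.006, "ax": 0.001, "ay": 0.002, "az": -0.002}, {"tx": 0.023, "ty": 0.121, "tz": 0.006, "ax": 0.001, "ay": 0.002, "az": -0.002}, {"tx": 0.023, "ty": 0.121, "tz": 0.006, "ax": 0.001, "ay": 0.002, "az": -0.002}, {"tx": 0.023, "ty": 0.121, "tz": 0.006, "ax": 0.001, "ay": 0.002, "az": -0.002}, {"tx": 0.022, "ty": 0.121, "tz": 0.006, "ax": 0.001, "ay": 0.002, "az": -0.002}, {"tx": 0.022, "ty": 0.121, "tz": 0.006, "ax": 0.001, "ay": 0.002, "az": -0.002}, {"tx": 0.022, "ty": 0.121, "tz": 0.006, "ax": 0.001, "ay": 0.002, "az": -0.002}, {"tx": 0.022, "ty": 0.122, "tz": 0.005, "ax": 0.001, "ay": 0.002, "az": -0.002}, {"tx": 0.021, "ty": 0.122, "tz": 0.005, "ax": 0.001, "ay": 0.002, "az": -0.002}, {"tx": 0.021, "ty": 0.122, "tz": 0.005, "ax": 0.001, "ay": 0.002, "az": -0.002}]
```

Call:
play_rows(rows=[{"tx": 0.02,"ty": 0.04,"tz": 0.003,"ax": 0.001,"ay": 0.003,"az": -0.002},{"tx": 0.022,"ty": 0.08,"tz": 0.005,"ax": 0.001,"ay": 0.003,"az": -0.002},{"tx": 0.022,"ty": 0.12,"tz": 0.006,"ax": 0.001,"ay": 0.003,"az": -0.002},{"tx": 0.022,"ty": 0.12,"tz": 0.006,"ax": 0.001,"ay": 0.003,"az": -0.002},{"tx": 0.022,"ty": 0.12,"tz": 0.006,"ax": 0.001,"ay": 0.003,"az": -0.002},{"tx": 0.022,"ty": 0.12,"tz": 0.006,"ax": 0.001,"ay": 0.003,"az": -0.002},{"tx": 0.022,"ty": 0.12,"tz": 0.006,"ax": 0.001,"ay": 0.003,"az": -0.002},{"tx": 0.022,"ty": 0.12,"tz": 0.006,"ax": 0.001,"ay": 0.003,"az": -0.002},{"tx": 0.022,"ty": 0.12,"tz": 0.006,"ax": 0.001,"ay": 0.003,"az": -0.002},{"tx": 0.022,"ty": 0.12,"tz": 0.005,"ax": 0.001,"ay": 0.003,"az": -0.002},{"tx": 0.022,"ty": 0.12,"tz": 0.005,"ax": 0.001,"ay": 0.003,"az": -0.002},{"tx": 0.02,"ty": 0.11,"tz": 0.005,"ax": 0.001,"ay": 0.002,"az": -0.002},{"tx": 0.01,"ty": 0.07,"tz": 0.002,"ax": 0,"ay": 0,"az": 0},{"tx": 0,"ty": 0.03,"tz": 0,"ax": 0,"ay": 0,"az": 0}])

```text
time: 12.6
eef_pos: [532.0, -55.7, 239.1]
eef_rot: [-2.995, -0.174, -0.869]
wrist_force: [0.5, -0.1, -5.4]
opening: 9.9
```

```bash
python3 - <<'E'
import s
from h import *
print(inrail(s.gp))
rows(rail(-175,-36,28),Rt(YAW,.55),3)
f=arm.grab_frame("top")
for l in "hanger_grip hanger_nose hanger_centre".split():
  for d in arm.mark_of(f,l): 
    q=inrail(d["point"])
    if q[0]>-220: print(l,d["conf"],q.round(1))
f=arm.grab_frame("scene")
for l in "hanger_grip hanger_nose hanger_centre".split():
  for d in arm.mark_of(f,l): 
    q=inrail(d["point"])
    if q[0]>-220: print(l,d["conf"],q.round(1))
f=arm.grab_frame("wrist")
for l in "rail_floor rail_lip hanger_nose".split():
  for d in arm.mark_of(f,l): print(l,d["conf"],inrail(d["point"]).round(1))
E
```

```text
grasp [521.9 -56.6 255. ] yaw 0.121 tilt 0.564 j [-0.402  0.095  1.963  0.448  0.623  0.748] [ 0.5 -0.1 -5.4] 12.6
[-172.55513192  -38.07950353   30.03514025]
dist [-2.9  1.9 -2.2] 1.3511729386797653 mm/row 1.4205205893944912
[{"tx": -0.007, "ty": -0.005, "tz": 0.001, "ax": 0.001, "ay": -0.003, "az": 0.004}, {"tx": -0.008, "ty": -0.005, "tz": 0.001, "ax": 0.001, "ay": -0.003, "az": 0.004}, {"tx": -0.008, "ty": -0.005, "tz": 0.001, "ax": 0.001, "ay": -0.003, "az": 0.004}]
hanger_grip 0.67 [-171.9  -39.4   20.6]
hanger_nose 0.93 [-127.5  -37.3   27.8]
hanger_centre 0.77 [-111.2  -40.1  -76.8]
hanger_grip 0.82 [-173.7  -39.3   21.5]
hanger_grip 0.16 [-113.2  -37.7  -75.8]
hanger_nose 0.82 [-124.6  -33.8   30. ]
hanger_nose 0.34 [-113.4  -38.9  -76.3]
hanger_centre 0.61 [-110.4  -39.2  -77.4]
rail_floor 0.73 [-3.4  1.6 -1.5]
rail_lip 0.66 [-12.   -1.6  17.3]
```

```bash
python3 - <<'E'
from h import *
rows(rail(-80,-36,26),Rt(YAW,.55),6)
E
```

```text
dist [92.   9.4 -4.1] 15.434496675369717 mm/row 1.4345308405827653
[{"tx": 0.084, "ty": 0.001, "tz": 0.059, "ax": 0.0, "ay": -0.001, "az": 0.002}, {"tx": 0.085, "ty": 0.001, "tz": 0.059, "ax": 0.0, "ay": -0.001, "az": 0.002}, {"tx": 0.085, "ty": 0.001, "tz": 0.058, "ax": 0.0, "ay": -0.001, "az": 0.002}, {"tx": 0.085, "ty": 0.0, "tz": 0.058, "ax": 0.0, "ay": -0.001, "az": 0.002}, {"tx": 0.085, "ty": 0.0, "tz": 0.058, "ax": 0.0, "ay": -0.001, "az": 0.002}, {"tx": 0.085, "ty": -0.0, "tz": 0.058, "ax": 0.0, "ay": -0.001, "az": 0.002}]
```

Call:
play_rows(rows=[{"tx": 0.04,"ty": 0.001,"tz": 0.028,"ax": 0,"ay": -0.001,"az": 0.002},{"tx": 0.085,"ty": 0.001,"tz": 0.058,"ax": 0,"ay": -0.001,"az": 0.002},{"tx": 0.085,"ty": 0.001,"tz": 0.058,"ax": 0,"ay": -0.001,"az": 0.002},{"tx": 0.085,"ty": 0,"tz": 0.058,"ax": 0,"ay": -0.001,"az": 0.002},{"tx": 0.085,"ty": 0,"tz": 0.058,"ax": 0,"ay": -0.001,"az": 0.002},{"tx": 0.085,"ty": 0,"tz": 0.058,"ax": 0,"ay": -0.001,"az": 0.002},{"tx": 0.04,"ty": 0,"tz": 0.028,"ax": 0,"ay": 0,"az": 0},{"tx": 0,"ty": 0,"tz": 0,"ax": 0,"ay": 0,"az": 0}])

```text
time: 14.0
eef_pos: [629.2, -43.7, 234.2]
eef_rot: [-2.994, -0.143, -0.851]
wrist_force: [0.0, 0.1, -5.8]
opening: 9.6
```

```bash
python3 - <<'E'
import s
from look import *
print(inrail(s.gp))
f=arm.grab_frame("wrist"); cv2.imwrite("pics/w4.png",f["img"][:,:,::-1])
for l in "rail_floor rail_lip hanger_nose".split():
  for d in arm.mark_of(f,l): print(l,d["conf"],inrail(d["point"]).round(1))
g=arm.grab_frame("scene")
for l in "hanger_nose hanger_centre rail_lip".split():
  for d in arm.mark_of(g,l): print(l,d["conf"],inrail(d["point"]).round(1))
cv2.imwrite("pics/m4.png",np.hstack([cv2.resize(f["img"],(400,300)),cv2.resize(g["img"][150:480,200:520],(400,412))[:300]])[:,:,::-1])
rows(rail(-47,-36,26),Rt(YAW,.55),4)
E
```

```text
grasp [619.4 -44.6 250.2] yaw 0.096 tilt 0.554 j [-0.292  0.275  1.74   0.342  0.634  0.957] [ 0.   0.1 -5.8] 14.0
[-74.41109652 -35.55368818  25.21323685]
rail_floor 0.87 [-1.5  2.5 -0.3]
rail_lip 0.69 [-10.6  -2.9  15. ]
hanger_nose 0.88 [-275.5  317.4  -92.4]
hanger_nose 0.56 [-329.7  137.1  -95.5]
hanger_centre 0.69 [-333.3  136.9 -200.7]
hanger_centre 0.56 [-284.7  319.4 -193.9]
dist [28.3  2.6  0.1] 7.11426213854687 mm/row 0.2824305897182487
(4, {'tx': 0.04, 'ty': 0.0, 'tz': 0.025, 'ax': 0.0, 'ay': -0.001, 'az': -0.0})
```

View pics/w4.png

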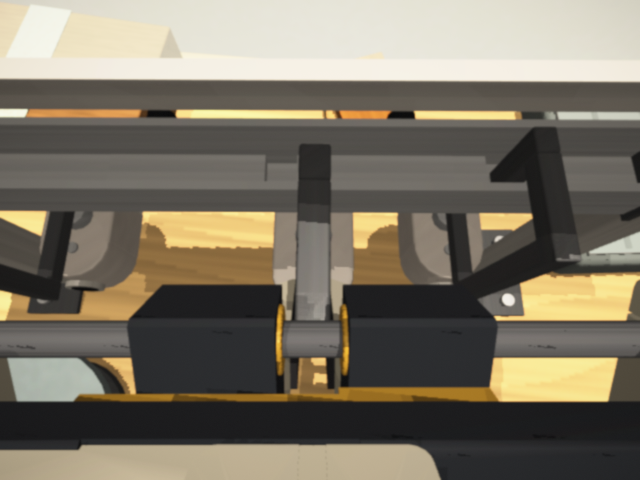

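```bash
python3 - <<'E'
from look import *
import cv2
gp,r,o=pose()
f,P,_=wcam()
img=f["img"][:,:,::-1].copy()
for y in (-150,-132,-50,-40,-30,-20,-10,0,10,20,30,40,132):
    print(y,"floor mid",P(rail(0,y,0)).round(0),"back floor",P(rail(11,y,0)).round(0),"web top",P(rail(11,y,26)).round(0),"lip top",P(rail(-13,y,16)).round(0))
cv2.imwrite("pics/w5.png",cv2.resize(img[100:230,180:560],(798,273),interpolation=2))
E
```

```text
-150 floor mid [541. 173.] back floor [538. 153.] web top [569. 124.] lip top [565. 184.]
-132 floor mid [505. 173.] back floor [502. 153.] web top [529. 124.] lip top [526. 184.]
-50 floor mid [341. 173.] back floor [340. 154.] web top [344. 125.] lip top [344. 184.]
-40 floor mid [321. 173.] back floor [320. 154.] web top [322. 125.] lip top [322. 184.]
-30 floor mid [300. 173.] back floor [301. 154.] web top [299. 125.] lip top [299. 184.]
-20 floor mid [280. 174.] back floor [281. 154.] web top [276. 125.] lip top [277. 184.]
-10 floor mid [260. 174.] back floor [261. 154.] web top [254. 125.] lip top [255. 184.]
0 floor mid [240. 174.] back floor [241. 154.] web top [231. 125.] lip top [233. 184.]
10 floor mid [220. 174.] back floor [221. 154.] web top [209. 125.] lip top [210. 184.]
20 floor mid [200. 174.] back floor [202. 154.] web top [186. 125.] lip top [188. 184.]
30 floor mid [180. 174.] back floor [182. 154.] web top [164. 125.] lip top [166. 184.]
40 floor mid [160. 174.] back floor [162. 154.] web top [141. 125.] lip top [144. 184.]
132 floor mid [-25. 174.] back floor [-20. 154.] web top [-67. 125.] lip top [-61. 184.]
```

View pics/w5.png

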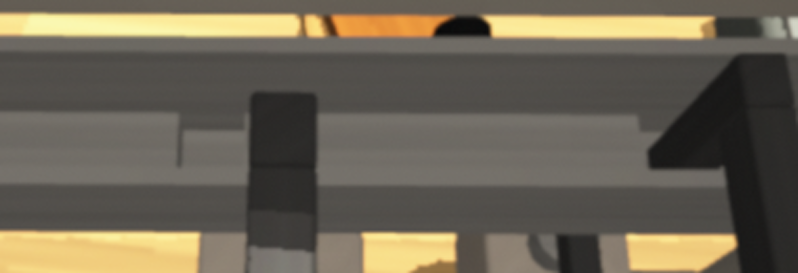

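```bash
python3 - <<'E'
from look import *
gp,r,o=pose(); m=r.as_matrix(); print(m.round(3))
f,P,_=wcam(); print(f["cx"],f["cy"])
h=R.from_euler("z",.097)
for q in ([52,5,44],[52,-5,44],[52,0,44],[52,0,32],[0,5,44],[0,-5,44]): print(q,P(gp+h.apply(q)).round(1))
print(inrail(gp))
rows(rail(-46.5,-20.5,26),Rt(YAW,.55),5)
E
```

```text
[[ 0.846  0.095  0.524]
 [ 0.081 -0.996  0.049]
 [ 0.526  0.001 -0.85 ]]
311.9310776206379 240.77553422765993
[52, 5, 44] [296.6 142.3]
[52, -5, 44] [328.5 142.3]
[52, 0, 44] [312.6 142.3]
[52, 0, 32] [312.5 160.6]
[0, 5, 44] [294.9 309.4]
[0, -5, 44] [331.1 309.3]
[-75.44584574 -35.78252675  25.91403539]
dist [27.2 18.1  0.1] 6.530593973462788 mm/row 0.28271181143491136
[{"tx": 0.033, "ty": -0.021, "tz": 0.02, "ax": 0.0, "ay": -0.001, "az": -0.0}, {"tx": 0.033, "ty": -0.021, "tz": 0.02, "ax": 0.0, "ay": -0.001, "az": -0.0}, {"tx": 0.033, "ty": -0.02, "tz": 0.02, "ax": 0.0, "ay": -0.001, "az": -0.0}, {"tx": 0.033, "ty": -0.02, "tz": 0.02, "ax": 0.0, "ay": -0.001, "az": -0.0}, {"tx": 0.033, "ty": -0.02, "tz": 0.02, "ax": 0.0, "ay": -0.001, "az": -0.0}]
```

Call:
play_rows(rows=[{"tx": 0.033,"ty": -0.021,"tz": 0.02,"ax": 0,"ay": -0.001,"az": 0},{"tx": 0.033,"ty": -0.021,"tz": 0.02,"ax": 0,"ay": -0.001,"az": 0},{"tx": 0.033,"ty": -0.021,"tz": 0.02,"ax": 0,"ay": -0.001,"az": 0},{"tx": 0.033,"ty": -0.021,"tz": 0.02,"ax": 0,"ay": -0.001,"az": 0},{"tx": 0.033,"ty": -0.021,"tz": 0.02,"ax": 0,"ay": 0,"az": 0},{"tx": 0,"ty": 0,"tz": 0,"ax": 0,"ay": 0,"az": 0}])

```text
time: 15.1
eef_pos: [658.4, -23.6, 235.2]
eef_rot: [-2.997, -0.142, -0.843]
wrist_force: [-0.4, 0.8, -6.5]
opening: 9.2
```

```bash
python3 - <<'E'
import s
from h import *
print(inrail(s.gp))
rows(rail(-46.5,-19.7,8),Rt(YAW,.55),6)
E
```

```text
grasp [648.7 -24.5 251.3] yaw 0.095 tilt 0.548 j [-0.234  0.323  1.664  0.281  0.649  1.061] [-0.4  0.8 -6.5] 15.1
[-43.30526601 -18.43528746  26.29449784]
dist [ -3.   -1.5 -18.3] 3.098124954576488 mm/row 0.16982079566895414
[{"tx": -0.014, "ty": 0.001, "tz": 0.016, "ax": 0.0, "ay": 0.0, "az": -0.0}, {"tx": -0.014, "ty": 0.001, "tz": 0.015, "ax": 0.0, "ay": 0.0, "az": -0.0}, {"tx": -0.014, "ty": 0.001, "tz": 0.015, "ax": 0.0, "ay": 0.0, "az": -0.0}, {"tx": -0.014, "ty": 0.001, "tz": 0.015, "ax": 0.0, "ay": 0.0, "az": -0.0}, {"tx": -0.014, "ty": 0.001, "tz": 0.015, "ax": 0.0, "ay": 0.0, "az": -0.0}, {"tx": -0.014, "ty": 0.001, "tz": 0.015, "ax": 0.0, "ay": 0.0, "az": -0.0}]
```

Call:
play_rows(rows=[{"tx": -0.017,"ty": 0.008,"tz": -0.01,"ax": 0,"ay": 0,"az": 0},{"tx": -0.01,"ty": 0,"tz": 0.017,"ax": 0,"ay": 0,"az": 0},{"tx": -0.01,"ty": 0,"tz": 0.017,"ax": 0,"ay": 0,"az": 0},{"tx": -0.01,"ty": 0,"tz": 0.017,"ax": 0,"ay": 0,"az": 0},{"tx": -0.01,"ty": 0,"tz": 0.017,"ax": 0,"ay": 0,"az": 0},{"tx": -0.01,"ty": 0,"tz": 0.017,"ax": 0,"ay": 0,"az": 0},{"tx": 0,"ty": 0,"tz": 0,"ax": 0,"ay": 0,"az": 0}])

```text
time: 15.8
eef_pos: [654.7, -25.4, 218.2]
eef_rot: [-2.998, -0.142, -0.84]
wrist_force: [0.5, -0.1, -6.3]
opening: 9.7
```

```bash
python3 - <<'E'
import s
from h import *
print(inrail(s.gp))
rows(rail(-46.5,-19.7,2),Rt(YAW,.55),4)
E
```

```text
grasp [645.  -26.3 234.3] yaw 0.095 tilt 0.546 j [-0.239  0.336  1.697  0.302  0.609  1.033] [ 0.5 -0.1 -6.3] 15.8
[-47.16490198 -19.84674688   9.26407783]
dist [ 0.7  0.2 -7.2] 1.8162815289345422 mm/row 0.2580266142089049
(4, {'tx': -0.005, 'ty': -0.0, 'tz': 0.011, 'ax': 0.0, 'ay': 0.001, 'az': -0.0})
```

Call:
play_rows(rows=[{"tx": -0.005,"ty": 0,"tz": 0.011,"ax": 0,"ay": 0.001,"az": 0},{"tx": -0.005,"ty": 0,"tz": 0.011,"ax": 0,"ay": 0.001,"az": 0},{"tx": -0.005,"ty": 0,"tz": 0.011,"ax": 0,"ay": 0.001,"az": 0},{"tx": -0.005,"ty": 0,"tz": 0.011,"ax": 0,"ay": 0.001,"az": 0}])

```text
time: 16.2
eef_pos: [656.0, -25.4, 211.0]
eef_rot: [-2.994, -0.142, -0.851]
wrist_force: [0.7, -0.0, -6.2]
opening: 9.6
```

```bash
python3 - <<'E'
import s
from h import *
print(inrail(s.gp))
E
```

```text
grasp [646.2 -26.4 227. ] yaw 0.095 tilt 0.554 j [-0.24   0.344  1.711  0.319  0.581  1.014] [ 0.7 -0.  -6.2] 16.2
[-45.99105484 -19.99720595   1.95888963]
```

Call:
play_rows(rows=[{"tx": -0.005,"ty": 0,"tz": 0.01,"ax": 0,"ay": 0,"az": 0},{"tx": -0.005,"ty": 0,"tz": 0.01,"ax": 0,"ay": 0,"az": 0}])

```text
time: 16.4
eef_pos: [656.3, -25.4, 207.3]
eef_rot: [-2.994, -0.142, -0.852]
wrist_force: [-0.4, 0.4, -6.1]
opening: 9.8
```

```bash
python3 - <<'E'
import s
from h import *
print(inrail(s.gp))
E
```

```text
grasp [646.5 -26.3 223.3] yaw 0.095 tilt 0.554 j [-0.24   0.349  1.715  0.324  0.572  1.009] [-0.4  0.4 -6.1] 16.4
[-45.66903664 -19.97775721  -1.69858448]
```

Call:
play_rows(rows=[{"tx": -0.006,"ty": 0,"tz": 0.009,"ax": 0,"ay": 0,"az": 0},{"tx": -0.006,"ty": 0,"tz": 0.009,"ax": 0,"ay": 0,"az": 0}])

```text
time: 16.6
eef_pos: [656.3, -25.4, 203.8]
eef_rot: [-2.994, -0.142, -0.852]
wrist_force: [-0.2, -0.6, -6.5]
opening: 9.7
```

Call:
play_rows(rows=[{"tx": -0.006,"ty": 0,"tz": 0.009,"ax": 0,"ay": 0,"az": 0}])

```text
time: 16.7
eef_pos: [656.2, -25.4, 202.1]
eef_rot: [-2.994, -0.142, -0.852]
wrist_force: [0.1, -0.5, -4.9]
opening: 9.9
```

```bash
python3 - <<'E'
import s
from h import *
print(inrail(s.gp))
E
```

```text
grasp [646.4 -26.3 218. ] yaw 0.095 tilt 0.554 j [-0.24   0.355  1.723  0.331  0.559  1.   ] [ 0.1 -0.5 -4.9] 16.7
[-45.78196534 -19.96949865  -6.9611058 ]
```

It is past floor level with no contact, so the nose is in the notch. I'll feel for the bottom in small steps.

Call:
play_rows(rows=[{"tx": -0.004,"ty": 0,"tz": 0.006,"ax": 0,"ay": 0,"az": 0}])

```text
time: 16.8
eef_pos: [656.1, -25.4, 200.7]
eef_rot: [-2.994, -0.142, -0.851]
wrist_force: [0.3, 0.7, -5.4]
opening: 9.6
```

Call:
play_rows(rows=[{"tx": -0.004,"ty": 0,"tz": 0.006,"ax": 0,"ay": 0,"az": 0}])

```text
time: 16.9
eef_pos: [656.1, -25.4, 199.6]
eef_rot: [-2.994, -0.142, -0.851]
wrist_force: [0.5, -0.5, -5.2]
opening: 10.1
```

```bash
python3 - <<'E'
import s
from h import *
print(inrail(s.gp),s.o["ft_torque"])
E
```

```text
grasp [646.2 -26.3 215.6] yaw 0.095 tilt 0.554 j [-0.24   0.358  1.726  0.334  0.554  0.996] [ 0.5 -0.5 -5.2] 16.9
[-45.90676018 -19.98075699  -9.44826237] [-0.1366277   1.06050935  0.00437759]
```

Call:
play_rows(rows=[{"tx": -0.003,"ty": 0,"tz": 0.005,"ax": 0,"ay": 0,"az": 0}])

```text
time: 17.0
eef_pos: [656.5, -25.5, 199.3]
eef_rot: [-2.994, -0.142, -0.854]
wrist_force: [-2.7, 0.1, -0.7]
opening: 9.6
```

Call:
play_rows(rows=[{"tx": -0.003,"ty": 0,"tz": 0.005,"ax": 0,"ay": 0,"az": 0}])

```text
time: 17.1
eef_pos: [657.0, -25.5, 199.3]
eef_rot: [-2.994, -0.142, -0.856]
wrist_force: [-1.7, 0.3, -0.6]
opening: 9.8
```

Call:
play_rows(rows=[{"tx": 0,"ty": 0,"tz": 0,"ax": 0,"ay": 0,"az": 0}])

```text
time: 17.2
eef_pos: [657.0, -25.6, 199.5]
eef_rot: [-2.994, -0.142, -0.857]
wrist_force: [-0.8, 0.3, -6.6]
opening: 9.7
```

```bash
python3 - <<'E'
import s
from h import *
print(inrail(s.gp),s.o["ft_torque"])
E
```

```text
grasp [647.1 -26.5 215.4] yaw 0.095 tilt 0.558 j [-0.24   0.359  1.727  0.337  0.548  0.993] [-0.8  0.3 -6.6] 17.2
[-45.0454979  -20.2052886   -9.56564301] [-0.02928998  1.02937849 -0.04688825]
```

Call:
play_rows(rows=[{"tx": -0.002,"ty": 0,"tz": 0.004,"ax": 0,"ay": 0,"az": 0}])

```text
time: 17.3
eef_pos: [657.3, -25.6, 199.3]
eef_rot: [-2.994, -0.142, -0.858]
wrist_force: [-2.6, -0.8, -0.3]
opening: 9.3
```

Call:
play_rows(rows=[{"tx": 0,"ty": 0,"tz": 0,"ax": 0,"ay": 0,"az": 0},{"tx": 0,"ty": 0,"tz": 0,"ax": 0,"ay": 0,"az": 0},{"tx": 0,"ty": 0,"tz": 0,"ax": 0,"ay": 0,"az": 0},{"tx": 0,"ty": 0,"tz": 0,"ax": 0,"ay": 0,"az": 0},{"tx": 0,"ty": 0,"tz": 0,"ax": 0,"ay": 0,"az": 0},{"tx": 0,"ty": 0,"tz": 0,"ax": 0,"ay": 0,"az": 0},{"tx": 0,"ty": 0,"tz": 0,"ax": 0,"ay": 0,"az": 0},{"tx": 0,"ty": 0,"tz": 0,"ax": 0,"ay": 0,"az": 0}], grip=0.6)

```text
time: 18.1
eef_pos: [660.6, -26.6, 203.6]
eef_rot: [-2.992, -0.141, -0.875]
wrist_force: [0.2, -0.4, 0.4]
opening: 55.0
```

```bash
python3 - <<'E'
import s
from look import *
print(inrail(s.gp))
for n in ("wrist","top"):
  f=arm.grab_frame(n); cv2.imwrite(f"pics/{n}9.png",f["img"][:,:,::-1])
  for l in "hanger_grip hanger_nose hanger_centre hung_left_nose hung_right_nose".split():
    for d in arm.mark_of(f,l):
      q=inrail(d["point"])
      if q[0]>-80: print(n,l,round(d["conf"],2),q.round(1))
E
```

```text
grasp [650.5 -27.5 219.4] yaw 0.096 tilt 0.569 j [-0.24   0.357  1.723  0.339  0.543  0.992] [ 0.2 -0.4  0.4] 18.1
[-41.76855583 -21.53247627  -5.57386921]
wrist hung_right_nose 0.94 [  -1.9 -130.7  -10.4]
top hanger_grip 0.56 [-44.6 -21.9 -17.8]
top hanger_nose 0.49 [ -0.7 -20.1  -9.8]
top hanger_centre 0.48 [  13.8  -24.5 -115.3]
top hung_left_nose 0.81 [  2.2 133.4 -10. ]
top hung_right_nose 0.5 [  -0.9 -126.5   -8.4]
```

View pics/wrist9.png

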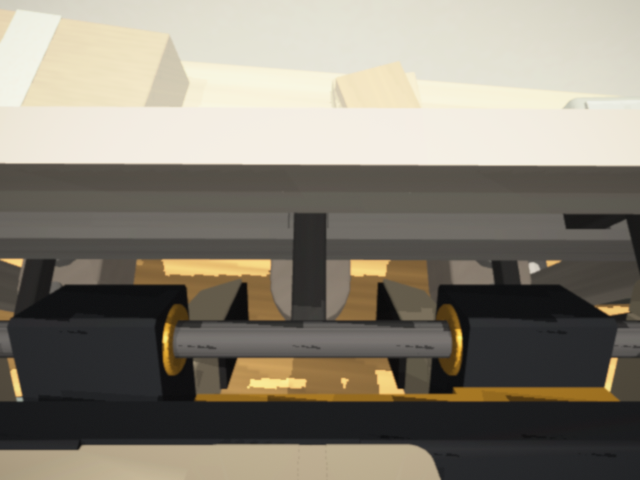

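Call:
play_rows(rows=[{"tx": -0.02,"ty": 0,"tz": -0.05,"ax": 0,"ay": 0,"az": 0},{"tx": -0.04,"ty": 0,"tz": -0.1,"ax": 0,"ay": 0,"az": 0},{"tx": -0.04,"ty": 0,"tz": -0.1,"ax": 0,"ay": 0,"az": 0},{"tx": -0.04,"ty": 0,"tz": -0.1,"ax": 0,"ay": 0,"az": 0},{"tx": -0.06,"ty": 0,"tz": -0.12,"ax": 0,"ay": 0,"az": 0},{"tx": -0.06,"ty": 0,"tz": -0.12,"ax": 0,"ay": 0,"az": 0},{"tx": -0.06,"ty": 0,"tz": -0.12,"ax": 0,"ay": 0,"az": 0},{"tx": -0.06,"ty": 0,"tz": -0.12,"ax": 0,"ay": 0,"az": 0},{"tx": 0,"ty": 0,"tz": 0,"ax": 0,"ay": 0,"az": 0},{"tx": 0,"ty": 0,"tz": 0,"ax": 0,"ay": 0,"az": 0}])

```text
time: 19.7
eef_pos: [538.6, -36.9, 282.8]
eef_rot: [-2.992, -0.142, -0.878]
wrist_force: [1.4, -0.6, 0.2]
opening: 55.0
```

```bash
python3 - <<'E'
import s
from look import *
print(inrail(s.gp))
for i in range(2):
 for n in ("wrist","top","scene"):
  f=arm.grab_frame(n); cv2.imwrite(f"pics/{n}10.png",f["img"][:,:,::-1])
  for l in "hanger_grip hanger_nose hanger_centre hung_left_nose hung_right_nose".split():
    for d in arm.mark_of(f,l):
      q=inrail(d["point"])
      if q[0]>-80: print(n,l,round(d["conf"],2),q.round(1))
E
```

```text
grasp [528.5 -37.8 298.6] yaw 0.097 tilt 0.57 j [-0.346  0.049  1.884  0.351  0.711  0.921] [ 1.4 -0.6  0.2] 19.7
[-164.1745593   -19.97981785   73.59499778]
wrist hanger_grip 0.98 [-43.5 -19.  -23.5]
wrist hanger_grip 0.73 [-14.   -1.5  13. ]
wrist hung_left_nose 0.7 [  3.2 130.7 -11.3]
wrist hung_right_nose 0.7 [  -1.8 -134.1   -9.2]
top hanger_grip 0.87 [-43.4 -24.5 -17.8]
top hanger_nose 0.93 [  1.4 -20.5 -10.9]
top hanger_centre 0.82 [  14.   -22.  -116.6]
top hung_left_nose 0.97 [  0.5 131.7 -10.2]
top hung_right_nose 0.84 [   2.6 -127.5   -8.2]
scene hanger_grip 0.7 [  -1.4 -134.8   -6.1]
scene hanger_grip 0.23 [-43.6   3.2 119.8]
scene hanger_nose 0.81 [  1.5 -20.7 -11.8]
scene hanger_centre 0.59 [  13.3  -21.4 -115.2]
scene hung_right_nose 0.73 [  12.1  -22.6 -116.2]
scene hung_right_nose 0.66 [-40.7   1.6 117.7]
scene hung_right_nose 0.62 [  -1.5 -130.8   -8. ]
wrist hanger_grip 0.69 [-44.4 -18.2 -22.8]
wrist hanger_centre 0.71 [  11.9  -24.6 -115.7]
wrist hanger_centre 0.21 [  2.7 130.8  -9.3]
wrist hung_right_nose 0.84 [  -0.2 -132.4  -10.5]
top hanger_grip 0.57 [-45.4 -25.4 -16.8]
top hanger_nose 0.86 [  0.5 -17.5  -7. ]
top hanger_centre 0.67 [  14.1  -24.5 -116.4]
top hung_left_nose 0.95 [ -2.  134.3  -9.1]
top hung_right_nose 0.82 [  -1.2 -127.3  -10.9]
scene hanger_nose 0.94 [  0.7 -19.  -12.7]
scene hanger_nose 0.22 [  -0.9 -134.9   -6.2]
scene hanger_centre 0.84 [  13.7  -20.4 -116. ]
scene hung_right_nose 0.94 [  -3.8 -128.3   -8.6]
```

View pics/wrist10.png

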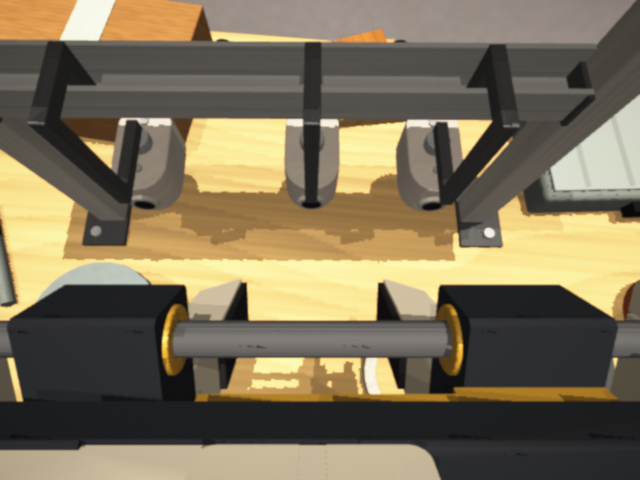

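The free hanger hangs upright at column 312, and the two others are where they were. I'll let it settle for a second and then hand in.

Call:
play_rows(rows=[{"tx": 0,"ty": 0,"tz": 0,"ax": 0,"ay": 0,"az": 0},{"tx": 0,"ty": 0,"tz": 0,"ax": 0,"ay": 0,"az": 0},{"tx": 0,"ty": 0,"tz": 0,"ax": 0,"ay": 0,"az": 0},{"tx": 0,"ty": 0,"tz": 0,"ax": 0,"ay": 0,"az": 0},{"tx": 0,"ty": 0,"tz": 0,"ax": 0,"ay": 0,"az": 0},{"tx": 0,"ty": 0,"tz": 0,"ax": 0,"ay": 0,"az": 0},{"tx": 0,"ty": 0,"tz": 0,"ax": 0,"ay": 0,"az": 0},{"tx": 0,"ty": 0,"tz": 0,"ax": 0,"ay": 0,"az": 0},{"tx": 0,"ty": 0,"tz": 0,"ax": 0,"ay": 0,"az": 0},{"tx": 0,"ty": 0,"tz": 0,"ax": 0,"ay": 0,"az": 0}])

```text
time: 22.5
eef_pos: [538.7, -36.8, 282.3]
eef_rot: [-2.992, -0.142, -0.876]
wrist_force: [0.2, 0.1, -0.1]
opening: 54.6
```

```bash
python3 -c "
from station import arm
print(arm.get_obs()['time']); print(arm.finish_job())"
```

```text
22.5
the job is handed in; nothing more can be done
None
```

The free hanger is hanging in the notch between the other two, and I handed the job in at 22.5 s; no verdict was reported.

- **What I did:** I gripped the dark hook on the turntable about 10 mm above its marked holding point and carried its nose over the lip. I lowered it at rail y ≈ -20 mm.
- **Finding the notch:** From close up, the wrist camera showed the notch at about y = -20 mm, so no sweep along the trough was needed. The descent met no floor at z = 0. The wrist force first changed at about -9.5 mm, by about 6 N, well under the 50 N limit. I then opened the fingers and backed away.
- **Last checks:**
  - The nose was at about x = +1, y = -19.5 mm, at a height of -7 to -12.7 mm. That scatter matches the networks' 4 mm accuracy, and the feel of the bottom fits the 9 mm depth.
  - The casting sits where it should for an upright hanger, within a few mm.
  - Both hung noses were still at about y = ±131 mm, unmoved within the measuring error.
  - The wrist force was about zero with the gripper well clear of everything.
- **What went wrong:**
  - The first approach, tilted 37 degrees, ran joint 5 to its limit just short of the grasp, so I regrasped at 31 degrees.
  - While the fingers opened, the arm drifted up about 4 mm, without visible effect.
  - The swing was not measured; I only waited about 2 s before handing in.

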